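Isolate and lock out the test bench's air pump

ROBOT

A 6-joint arm with a two-finger parallel gripper is mounted at the origin on the work surface. World frame = base frame: x ahead of the robot, y to its left, z up, the work surface at z = 0. Lengths are in m, angles in rad, forces in N, time in s.
With the tool pointing down it reaches from about 0.35 to 0.8 m from the base axis. Payload 7.3 kg.
Tool frame: the origin (TCP) lies between the finger pads; the fingertips stand 8 mm ahead of it and the grasp point (between the pads) lies 11 mm behind it; z points along the fingers, y is the line along which they close (so a half turn about z gives the same grasp; the last joint's range is limited). The gripper opens to 85 mm and grips with 20 to 120 N. Pads are 22 mm wide; open, the fingers measure 114 mm over their backs; the gripper's body (76 mm by 85 mm) begins 54 mm behind the grasp point. The pads swing forward as they close: fully open they stand 13 mm farther back than shut.
Start: joints at [-1.25, 0.342, 1.524, -0, 1.275, -0.146], TCP at [0.236, -0.469, 0.212] pointing down, gripper open.
Joint ranges: [-2.53, 2.53], [-0.77, 2.02], [0.04, 2.7], [-1, 4.14], [0.28, 2.66], [-3.11, 3.11]. Speed limits (rad/s): [2.57, 2.57, 3.14, 3.14, 3.14, 3.14].

INTERFACE

Orientations are given as a rotation vector (axis times angle).
In Python, from station import env gives the robot as it stands.
- The arm moves only by the tool apply_moves, never from a script. Its arguments are lists of equal length, an entry for each row: "hand": the opening, from 0 (shut) to 1 (fully open); "dp": the shift along the tool's x, y, z in cm, a list of three; "twist": the turn, a rotation vector about the tool's x, y, z in degrees, a list of three. A call has 1 to 12 rows; each row is the pose to reach, as a shift and turn from the pose commanded when the call began, along the tool's axes at that moment; what a row does not reach only later rows make up. A row lasts 1/12 s, in which the tool goes at most 41.7 mm and 7.16 degrees, less where a joint would pass 70% of its speed; a pose out of reach is approached as far as the arm can. A call with a gripper value outside its range is refused whole. The fingers move at their own pace and stop on an object; the grip force is fixed at half the most. Time passes only in rows, so rows that repeat a pose let the fingers close. It gives the time, the measured TCP pose, the force, the opening and the grip force at its end, in the units of the state.
- env.get_state(): the state, without advancing time (a new reading comes with each control period).
- env.get_image(name): name is "scene" or "top" or "wrist"; returns the picture (420x560x3 uint8, blue, green, red); there is no depth.
- env.camera_params(name): a dict with "fx", "fy", "cx", "cy" (pixels), "k1" (the pictures are not rectified: a ray, as slopes to the right and down, at radius r is drawn at 1 + k1 r^2 times it, then the intrinsics apply), "extrinsics" (4x4, takes a point from world to camera coordinates). Camera axes: x right, y down, z forward; pixel columns grow to the right and rows downward; lengths in m; the calibration is good to about 2 mm. A picture is of the moment at which its call begins: read the wrist's pose just before it. camera_params takes no time and is no camera call; for the wrist camera it gives the pose at the moment of the call.
- env.finish_job(): hands the job in; it is judged then, once.
The state is a dict: "time_s": time; "joint_positions": joint angles; "qd": joint speeds; "joint_torque": joint torques, N m; "tcp_pos": TCP position; "tool_rot": TCP orientation; "wrist_force": force on the tool from outside, world axes, zero at the start; "torque": the same for the moment, N m; "width": finger opening in m; "grip_force": force on a finger pad.
Only numpy, scipy, OpenCV 4.12 (cv2) and the standard library are available. Lean on these libraries where they do the work, as an engineer would, in place of code of your own. Each camera call takes 0.05 s, during which the arm holds its last target. There are 200 camera calls.

TASK

Take the inflation test pump out of service: on the isolator box that carries the steel lockout hasp, turn the bar handle anticlockwise a quarter turn to its off stop, then swing the hasp fully out until it stands square off the side of the box, ready for a padlock. Leave the other isolator, which has no hasp, switched on.

Things in the scene. Friction and masses are not known exactly. Their poses are not given: they have to be found in the camera images.
- isolator: The box to switch off: grey, whitish lid upward, 150 (x) x 160 (y) x 70 mm high, fixed to the bench. Origin: centre of its underside; z up; yaw within 20 degrees. Cable glands on its +x side. Collar over the centre (68 mm across, top at 78 mm) bears the bar handle; a dark steel hasp lies along the lid's +y edge. It stands left or right; the other box is alike but has no hasp.
- isolator_handle (a joint): Black bar handle of that box, 72 mm long, 16 mm thick, 80 to 118 mm above the bench, turning about the vertical through the box's origin. Rad, growing anticlockwise seen from above: 0 = on, bar along the box's x; 1.57 = off, at its stop, bar along the box's y. Starts at 0 to 0.2. Takes about 0.15 N m; stays where left.
- isolator_hasp (a joint): Flat steel arm, top at 76 mm, 18 mm wide, 112 mm long, on a vertical pivot at x -40, y +66 mm in the box's frame (head to 79 mm). Round upright pin, 16 mm thick, 76 to 116 mm above the bench, 80 mm from the pivot. Rad, growing anticlockwise from above: 0 = arm along the box's +x, on the lid; 1.57 = fully out, at its stop, along +y. Starts at 0 to 0.15. About 1 N at the pin; stays where left.
- spare_handle (a joint): The like bar handle on the other box, the one without a hasp, which is to stay on: 0 = on, bar along that box's x axis; 1.57 = off. Starts at 0 to 0.2 rad.

How it is judged:
On the way, in this order (a step that is already met when the one before it is completed fails the run):
1. the handle of the isolator with the hasp is turned to off (value of joint isolator_handle above 1.38 rad), for 0.2 s.
2. then its hasp is swung out (value of joint isolator_hasp above 1.3 rad), for 0.2 s.
At the end, for the whole second after the job is handed in: The isolator's handle is within 0.19 rad (11 degrees) of its off stop (above 1.38 rad), its hasp is within 0.27 rad (15 degrees) of fully out (above 1.3 rad), and the other isolator's handle is still on (below 0.6 rad) (value of joint isolator_handle above 1.38 rad and value of joint isolator_hasp above 1.3 rad and value of joint spare_handle below 0.6 rad); the robot touches nothing.
It fails at once if the other isolator's handle is turned away from on (beyond 0.6 rad) (value of joint spare_handle above 0.6 rad).
It also fails if it takes over 45 s, if anything falls off the work surface, if the arm or the gripper's body presses on something with over 40 N, if the wrist force passes 120 N, or if a joint passes its speed limit or range.

## Working session

There is one attempt and no reset: what is moved stays moved. The work goes in short steps, Python scripts to look and compute and a tool call to move; the robot and the scene stay as the last step left them, time stands still between calls to the robot, and variables do not carry over. Pictures are saved under pics/ and viewed, at most 10 in all, crops included, and the job is handed in when it is done.

Besides the shell and the picture viewer there is one more tool, called after "Call:" in YAML: its name, and indented under it one key for each argument. apply_moves: Moves the arm, as the interface text tells. Its arguments: {"type":"object","properties":{"hand":{"type":"array","items":{"type":"number"}},"dp":{"type":"array","items":{"type":"array","items":{"type":"number"}}},"twist":{"type":"array","items":{"type":"array","items":{"type":"number"}}}},"required":["hand","dp","twist"]}

```bash
mkdir -p pics; cat > h.py <<'E'
import numpy as np, cv2
from station import env
def grab(n,f):
    p=env.camera_params(n); im=env.get_image(n); cv2.imwrite('pics/'+f,im); np.save('pics/'+f+'.npy',p,allow_pickle=True); return im,p
def ray(p,u,v):
    K=np.array([[p['fx'],0,p['cx']],[0,p['fy'],p['cy']],[0,0,1.]])
    q=np.array([(u-p['cx'])/p['fx'],(v-p['cy'])/p['fy']]); s=q.copy()
    for _ in range(20): s=q/(1+p['k1']*(s@s))
    E=np.array(p['extrinsics']); R,t=E[:3,:3],E[:3,3]
    return -R.T@t, R.T@np.array([s[0],s[1],1])
def onz(p,u,v,z):
    c,d=ray(p,u,v); return c+d*(z-c[2])/d[2]
def proj(p,X):
    E=np.array(p['extrinsics']); c=E[:3,:3]@X+E[:3,3]; s=c[:2]/c[2]; s=s*(1+p['k1']*(s@s))
    return s*[p['fx'],p['fy']]+[p['cx'],p['cy']]
E
python3 - <<'E'
from h import *
a,_=grab('top','t.png'); b,_=grab('scene','s.png')
E
```

```text
(no output)
```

View pics/t.png

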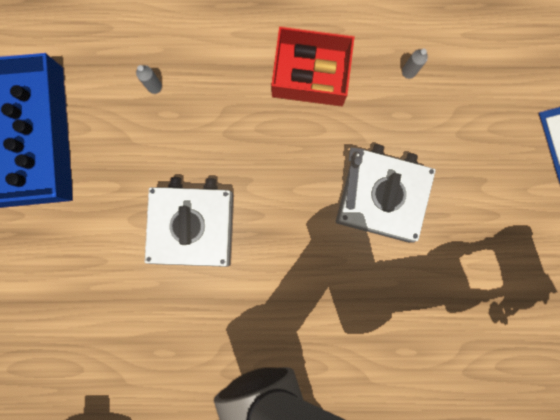

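View pics/s.png

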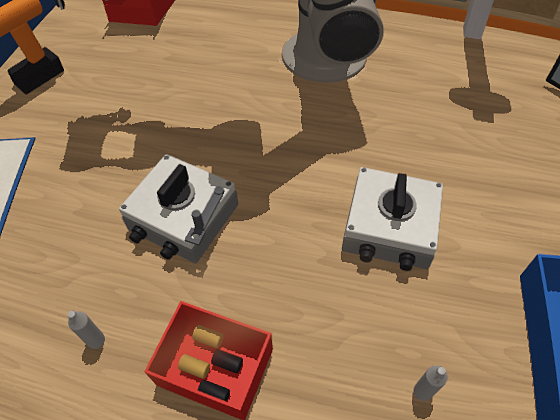

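The top view shows the hasp box on the right, with lid screws near (354,151), (431,171), (415,237) and (345,217). Its handle is at (389,193), and the hasp lies on the left edge with its pin at about (357,157). The spare is at (187,225).

```bash
python3 - <<'E'
from h import *
im=cv2.imread('pics/t.png'); p=np.load('pics/t.png.npy',allow_pickle=True).item()
hsv=cv2.cvtColor(im,cv2.COLOR_BGR2HSV)
m=((hsv[...,1]<40)&(hsv[...,2]>150)).astype(np.uint8); 
for x0,x1 in((310,450),(130,250)):
    k=np.zeros_like(m); k[120:280,x0:x1]=m[120:280,x0:x1]
    k=cv2.morphologyEx(k,cv2.MORPH_OPEN,np.ones((3,3)))
    c=max(cv2.findContours(k,0,2)[0],key=cv2.contourArea)
    P=np.array([onz(p,u,v,.07)[:2] for u,v in c[:,0]])
    r=cv2.minAreaRect(P.astype(np.float32)*1000); print(r, cv2.boxPoints(r).round())
    # handle
    u0=(x0+x1)//2
    k2=(hsv[...,2]<50).astype(np.uint8); z=np.zeros_like(k2); cy,cx=c[:,0,1].mean(),c[:,0,0].mean()
    z[165:250,(365 if x0>200 else 160):(410 if x0>200 else 215)]=k2[165:250,(365 if x0>200 else 160):(410 if x0>200 else 215)]
    h=max(cv2.findContours(z,0,2)[0],key=cv2.contourArea)
    print('handle',cv2.minAreaRect(np.array([onz(p,u,v,.11)[:2] for u,v in h[:,0]],np.float32)*1000))
s=[onz(p,u,v,.07)[:2] for u,v in((354,151),(431,171),(415,237),(345,217))]
print(np.round(s,4),onz(p,357,157,.116),np.array(p['extrinsics'])[:3].round(3))
st=env.get_state(); print(st)
print(env.camera_params('wrist')['extrinsics'])
E
```

```text
((544.9881591796875, -175.19873046875), (155.00022888183594, 147.51922607421875), 74.79821014404297) [[ 453. -231.]
 [ 596. -269.]
 [ 636. -120.]
 [ 494.  -81.]]Traceback (most recent call last):
  File "<stdin>", line 15, in <module>
ValueError: max() iterable argument is empty
```

```bash
python3 - <<'E'
from h import *
from scipy.spatial.transform import Rotation as Ro
st=env.get_state(); print(st['tcp_pos'],st['tool_rot']); R=Ro.from_rotvec(st['tool_rot']).as_matrix(); print(R.round(3))
E_=np.array(env.camera_params('wrist')['extrinsics']); c=-E_[:3,:3].T@E_[:3,3]; print('cam in tool',R.T@(c-st['tcp_pos']),'axes',(E_[:3,:3]@R).round(2))
# move to above box centre offset, z .30
b=np.array([.545,-.175,.28]); a=np.radians(-15)
print('dp cm',R.T@(b-st['tcp_pos'])*100,'tool x angle',np.degrees(np.arctan2(R[1,0],R[0,0])))
p=np.load('pics/t.png.npy',allow_pickle=True).item()
s=[onz(p,u,v,.07)[:2] for u,v in((354,151),(431,171),(415,237),(345,217))]
print(np.round(s,4),np.mean(s,0),onz(p,389,193,.118))
E
```

```text
[ 0.23616979 -0.46847636  0.21101331] [-3.05510627e+00 -7.26298330e-01  1.66033792e-04]
[[ 0.893  0.45  -0.   ]
 [ 0.45  -0.893  0.001]
 [ 0.    -0.001 -1.   ]]
cam in tool [ 0.08108988  0.00086196 -0.16250886] axes [[ 0.    1.   -0.  ]
 [-0.95  0.   -0.31]
 [-0.31  0.    0.95]]
dp cm [ 40.78770797 -12.31865578  -6.87385842] tool x angle 26.745657599722744
[[ 0.6304 -0.1108]
 [ 0.5911 -0.2607]
 [ 0.4626 -0.2268]
 [ 0.5012 -0.092 ]] [ 0.54631616 -0.17255712] [ 0.54247999 -0.16744256  0.118     ]
```

Call:
apply_moves:
  hand: [1,1,1,1,1,1,1,1,1,1,1,1]
  dp:
    - [3.5,-1,-1]
    - [7,-2.1,-2]
    - [10.5,-3.2,-3]
    - [14,-4.2,-4]
    - [17.5,-5.2,-5]
    - [21,-6.3,-6]
    - [24.5,-7.4,-6.9]
    - [28,-8.5,-6.9]
    - [31.5,-9.5,-6.9]
    - [35,-10.6,-6.9]
    - [38.5,-11.6,-6.9]
    - [40.8,-12.3,-6.9]
  twist:
    - [0,0,4]
    - [0,0,8]
    - [0,0,12]
    - [0,0,16]
    - [0,0,20]
    - [0,0,24]
    - [0,0,28]
    - [0,0,32]
    - [0,0,36]
    - [0,0,39]
    - [0,0,42]
    - [0,0,42]

```text
time_s: 1.1
tcp_pos: [0.547, -0.1727, 0.28]
tool_rot: [-3.113, 0.418, 0.001]
wrist_force: [0.5, -0.1, -0.4]
width: 0.0855
grip_force: 0.0
```

Call:
apply_moves:
  hand: [0.6,0.6,0.6]
  dp:
    - [0,0,0]
    - [0,0,0]
    - [0,0,0]
  twist:
    - [0,0,0]
    - [0,0,0]
    - [0,0,0]

```text
time_s: 1.35
tcp_pos: [0.5447, -0.1757, 0.2802]
tool_rot: [3.114, -0.417, -0.002]
wrist_force: [0.6, -0.3, -0.6]
width: 0.0524
grip_force: 0.0
```

```bash
python3 - <<'E'
from h import *
s=env.get_state(); print(s['tcp_pos'],s['tool_rot'],s['joint_positions'],s['time_s'])
grab('wrist','w.png')
E
```

```text
[ 0.54473977 -0.17568648  0.28016442] [ 3.11361084e+00 -4.16549076e-01 -1.86151406e-03] [-4.45513099e-01  3.91413902e-01  1.26142550e+00 -5.95843466e-04
  1.48980688e+00  1.39131894e+00] 1.35
```

View pics/w.png

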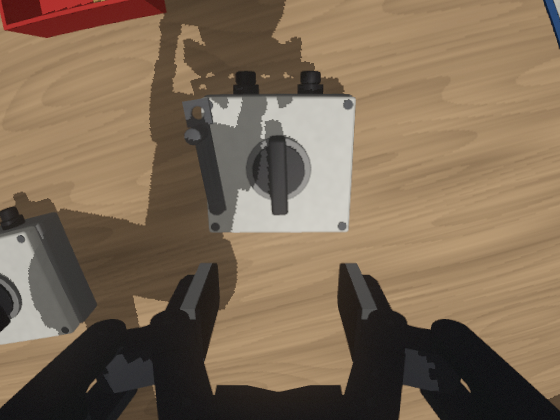

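The hasp box is seen close up. Its screws are at (347,104), (342,226) and (215,226), the handle bar runs from (277,137) to (280,214), and the pin top is near (193,135). The hasp is slightly open.

```bash
python3 - <<'E'
from h import *
p=np.load('pics/w.png.npy',allow_pickle=True).item()
A,B,C=[onz(p,*q,.071)[:2] for q in((347,104),(342,226),(215,226))]
ce=(A+C)/2; d=A-B; e=C-B; print('sides',np.linalg.norm(d),np.linalg.norm(e),'yaw',np.degrees(np.arctan2(d[1],d[0])),np.degrees(np.arctan2(-e[0],e[1])),'c',ce)
im=cv2.imread('pics/w.png'); g=im.max(2); z=np.zeros(g.shape,np.uint8); z[125:222,266:294]=(g[125:222,266:294]<60)
h=max(cv2.findContours(z,0,2)[0],key=cv2.contourArea); print('bar px',cv2.minAreaRect(h),cv2.boundingRect(h))
r=cv2.minAreaRect(np.array([onz(p,u,v,.118)[:2] for u,v in h[:,0]],np.float32)*1000); print(r,cv2.boxPoints(r).round())
pin=onz(p,193,135,.116)[:2]
for yaw in(-15,):
  a=np.radians(yaw);R=np.array([[np.cos(a),-np.sin(a)],[np.sin(a),np.cos(a)]]); q=R.T@(pin-ce)-[-.04,.066]; print('pin',pin,q*1000,np.hypot(*q),np.arctan2(q[1],q[0]),'pivot',ce+R@[-.04,.066],'pivot px',onz(p,217,210,.079)[:2])
E
```

```text
sides 0.13024235600219394 0.14001865047467768 yaw -14.507594042908847 -15.22581389814565 c [ 0.54824095 -0.1756904 ]
bar px ((276.0, 173.5), (75.0, 20.0), 90.0) (266, 136, 21, 76)
((551.986083984375, -175.2392578125), (18.10543441772461, 70.43130493164062), 75.13813781738281) [[ 516. -175.]
 [ 584. -193.]
 [ 588. -176.]
 [ 520. -157.]]
pin [ 0.60652835 -0.11264383] [79.98364645  9.98420739] 0.08060439253399963 0.12418574505684454 pivot [ 0.52668597 -0.10158654] pivot px [ 0.52290313 -0.10189468]
```

Call:
apply_moves:
  hand: [0.6,0.6,0.6,0.6,0.6,0.6,0.6,0.6,0.6]
  dp:
    - [0.36,-0.1,3]
    - [0.36,-0.1,6]
    - [0.36,-0.1,9]
    - [0.36,-0.1,12]
    - [0.36,-0.1,14]
    - [0.36,-0.1,16]
    - [0.36,-0.1,17.5]
    - [0.36,-0.1,18.5]
    - [0.36,-0.1,18.5]
  twist:
    - [0,0,-2]
    - [0,0,-2]
    - [0,0,-2]
    - [0,0,-2]
    - [0,0,-2]
    - [0,0,-2]
    - [0,0,-2]
    - [0,0,-2]
    - [0,0,-2]

```text
time_s: 2.15
tcp_pos: [0.5473, -0.1759, 0.0937]
tool_rot: [-3.119, 0.365, 0.006]
wrist_force: [-0.8, -0.3, 0.5]
width: 0.051
grip_force: 0.0
```

Call:
apply_moves:
  hand: [0.2,0.1,0,0,0,0]
  dp:
    - [0,0,0]
    - [0,0,0]
    - [0,0,0]
    - [0,0,0]
    - [0,0,0]
    - [0,0,0]
  twist:
    - [0,0,0]
    - [0,0,0]
    - [0,0,0]
    - [0,0,0]
    - [0,0,0]
    - [0,0,0]

```text
time_s: 2.65
tcp_pos: [0.5495, -0.1767, 0.0972]
tool_rot: [3.118, -0.362, 0.004]
wrist_force: [-3.1, -5.4, 6.1]
width: 0.0114
grip_force: 58.8
```

Call:
apply_moves:
  hand: [0,0,0,0,0,0,0,0,0,0,0]
  dp:
    - [0,0,-0.3]
    - [0,0,-0.3]
    - [0,0,-0.3]
    - [0,0,-0.3]
    - [0,0,-0.3]
    - [0,0,-0.3]
    - [0,0,-0.3]
    - [0,0,-0.3]
    - [0,0,-0.3]
    - [0,0,-0.3]
    - [0,0,-0.3]
  twist:
    - [0,0,0]
    - [0,0,-4]
    - [0,0,-9]
    - [0,0,-14]
    - [0,0,-19]
    - [0,0,-24]
    - [0,0,-29]
    - [0,0,-34]
    - [0,0,-38]
    - [0,0,-40]
    - [0,0,-40]

```text
time_s: 3.57
tcp_pos: [0.549, -0.1743, 0.0976]
tool_rot: [-3.054, -0.728, 0.0]
wrist_force: [3.6, 1.5, -9.6]
width: 0.0108
grip_force: 63.8
```

Call:
apply_moves:
  hand: [0,0,0,0,0,0,0,0,0,0,0,0]
  dp:
    - [0,0,0]
    - [0,0,0]
    - [0,0,0]
    - [0,0,0]
    - [0,0,0]
    - [0,0,0]
    - [0,0,0]
    - [0,0,0]
    - [0,0,0]
    - [0,0,0]
    - [0,0,0]
    - [0,0,0]
  twist:
    - [0,0,-5]
    - [0,0,-10]
    - [0,0,-15]
    - [0,0,-20]
    - [0,0,-25]
    - [0,0,-30]
    - [0,0,-35]
    - [0,0,-40]
    - [0,0,-44]
    - [0,0,-47]
    - [0,0,-48]
    - [0,0,-48]

```text
time_s: 4.57
tcp_pos: [0.5468, -0.1724, 0.0975]
tool_rot: [-2.491, -1.902, 0.002]
wrist_force: [-3.6, 7.6, -3.7]
width: 0.0106
grip_force: 66.4
```

Call:
apply_moves:
  hand: [0.2,0.4,0.5,0.5,0.5,0.5,0.5,0.5,0.5,0.5]
  dp:
    - [0,0,0]
    - [0,0,0]
    - [0,0,0]
    - [0,0,0]
    - [0,0,-2]
    - [0,0,-5]
    - [0,0,-8]
    - [0,0,-12]
    - [0,0,-15]
    - [0,0,-15]
  twist:
    - [0,0,0]
    - [0,0,0]
    - [0,0,0]
    - [0,0,0]
    - [0,0,0]
    - [0,0,0]
    - [0,0,0]
    - [0,0,0]
    - [0,0,0]
    - [0,0,0]

```text
time_s: 5.4
tcp_pos: [0.552, -0.177, 0.2566]
tool_rot: [2.487, 1.898, 0.01]
wrist_force: [-0.6, 0.6, 0.3]
width: 0.0427
grip_force: 0.0
```

```bash
python3 - <<'E'
from h import *
s=env.get_state(); print(s['tcp_pos'],s['tool_rot'],s['joint_positions'],s['time_s'])
grab('wrist','w2.png')
E
```

```text
[ 0.55200233 -0.17699917  0.25660363] [2.48675473 1.89842125 0.01010838] [-4.42343103e-01  4.06507937e-01  1.30175605e+00 -2.24905903e-04
  1.41880756e+00 -1.75575141e-01] 5.4
```

View pics/w2.png

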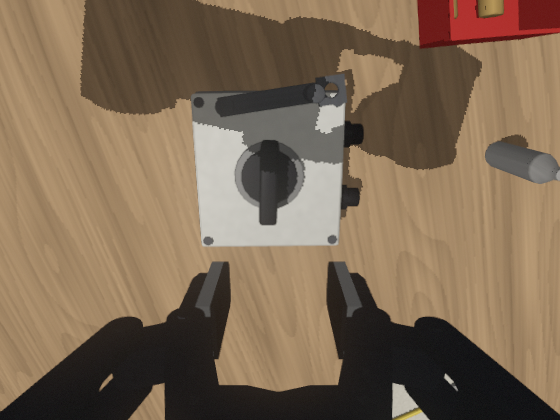

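The handle bar now runs from (270,140) to (268,225), parallel to the box's y, so it is off. The pin is at about (317,94), with the hasp still near its starting angle. Next I move above the pin.

Call:
apply_moves:
  hand: [0.45,0.45,0.45,0.45,0.45,0.45,0.45,0.45,0.45,0.45,0.45,0.45]
  dp:
    - [0.6,0.3,0]
    - [1.2,0.6,0]
    - [1.9,0.9,0]
    - [2.5,1.2,0]
    - [3.2,1.5,0]
    - [3.8,1.8,0]
    - [4.5,2.1,0]
    - [5.1,2.4,0]
    - [5.8,2.7,0]
    - [6.5,3,0]
    - [7.2,3.3,0]
    - [7.6,3.6,0]
  twist:
    - [0,0,7]
    - [0,0,14]
    - [0,0,21]
    - [0,0,28]
    - [0,0,35]
    - [0,0,42]
    - [0,0,49]
    - [0,0,56]
    - [0,0,63]
    - [0,0,70]
    - [0,0,77]
    - [0,0,83]

```text
time_s: 6.45
tcp_pos: [0.6038, -0.111, 0.2476]
tool_rot: [-3.132, 0.236, 0.002]
wrist_force: [0.1, 0.3, -0.3]
width: 0.0385
grip_force: 0.0
```

Call:
apply_moves:
  hand: [0.45,0.45,0.45]
  dp:
    - [0,0,0]
    - [0,0,0]
    - [0,0,0]
  twist:
    - [0,0,0]
    - [0,0,0]
    - [0,0,0]

```text
time_s: 6.7
tcp_pos: [0.6035, -0.1118, 0.2481]
tool_rot: [3.134, -0.222, -0.001]
wrist_force: [0.5, -0.1, -0.4]
width: 0.0383
grip_force: 0.0
```

```bash
python3 - <<'E'
from h import *
from scipy.spatial.transform import Rotation as Ro
s=env.get_state(); R=Ro.from_rotvec(s['tool_rot']).as_matrix(); print(s['tcp_pos'],np.degrees(np.arctan2(R[1,0],R[0,0])),s['time_s'])
print('d',R.T@(np.array([.6065,-.1126,.096])-s['tcp_pos'])*100)
# pin check from view 2 
p=np.load('pics/w2.png.npy',allow_pickle=True).item(); print(onz(p,315,94,.116))
p,_=0,0
im,p=grab('wrist','w3.png'); print(proj(p,np.array([.6065,-.1126,.116])))
E
```

```text
[ 0.60345153 -0.11181878  0.24808427] -8.099447451966702 6.7
d [ 0.32370119  0.03200172 15.20820458]
[ 0.6049598  -0.11167629  0.116     ]
[278.90353868 187.10434079]
```

View pics/w3.png

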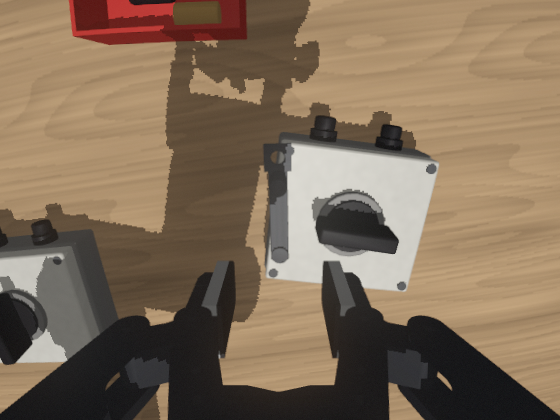

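The pin is expected at about (279,187), and the hasp runs vertically from (280,255) to (277,150). That puts it centred between the fingers, and the handle at (355,240) is clear.

Call:
apply_moves:
  hand: [0.45,0.45,0.45,0.45,0.45,0.45,0.45,0.45]
  dp:
    - [0.25,0,3]
    - [0.25,0,6]
    - [0.25,0,9]
    - [0.25,0,11.5]
    - [0.25,0,13.5]
    - [0.25,0,14.8]
    - [0.25,0,15]
    - [0.25,0,15]
  twist:
    - [0,0,0]
    - [0,0,0]
    - [0,0,0]
    - [0,0,0]
    - [0,0,0]
    - [0,0,0]
    - [0,0,0]
    - [0,0,0]

```text
time_s: 7.42
tcp_pos: [0.6057, -0.1121, 0.0979]
tool_rot: [-3.133, 0.225, 0.003]
wrist_force: [0.3, 0.0, 0.7]
width: 0.0388
grip_force: 0.0
```

```bash
python3 - <<'E'
from h import *
from scipy.spatial.transform import Rotation as Ro
s=env.get_state(); R=Ro.from_rotvec(s['tool_rot']).as_matrix(); x=s['tcp_pos']; print(x,np.degrees(np.arctan2(R[1,0],R[0,0])),s['time_s'],s['width'])
# pivot estimate; arc of radius .080, hasp angle 0.124 -> end; twist negative
pv=np.array([.5265,-.1015]); v=x[:2]-pv; r=np.hypot(*v); a0=np.arctan2(v[1],v[0]); print(r,np.degrees(a0)+15)
for k in range(1,20):
    t=np.radians(5*k); q=pv+.0805*np.array([np.cos(a0+t),np.sin(a0+t)])
    print(5*k,(R.T@np.r_[q-x[:2],0]*100).round(1)[:2])
E
```

```text
[ 0.60565319 -0.11205777  0.09793059] -8.21377384116636 7.4167 0.038807277466148836
0.07985420504286929 7.402500673016067
5 [ 0.  -0.7]
10 [-0.1 -1.4]
15 [-0.2 -2.1]
20 [-0.5 -2.7]
25 [-0.7 -3.4]
30 [-1.1 -4. ]
35 [-1.4 -4.6]
40 [-1.9 -5.2]
45 [-2.4 -5.7]
50 [-2.9 -6.1]
55 [-3.4 -6.6]
60 [-4.  -6.9]
65 [-4.7 -7.2]
70 [-5.3 -7.5]
75 [-6.  -7.7]
80 [-6.7 -7.9]
85 [-7.4 -7.9]
90 [-8.1 -8. ]
95 [-8.8 -7.9]
```

Call:
apply_moves:
  hand: [0.45,0.45,0.45,0.45,0.45,0.45,0.45,0.45,0.45,0.45,0.45]
  dp:
    - [0,-0.7,0]
    - [-0.1,-1.4,0]
    - [-0.2,-2.1,0]
    - [-0.5,-2.7,0]
    - [-0.7,-3.4,0]
    - [-1.1,-4.0,0]
    - [-1.4,-4.6,0]
    - [-1.9,-5.2,0]
    - [-2.4,-5.7,0]
    - [-2.9,-6.1,0]
    - [-2.9,-6.1,0]
  twist:
    - [0,0,-5]
    - [0,0,-10]
    - [0,0,-15]
    - [0,0,-20]
    - [0,0,-25]
    - [0,0,-30]
    - [0,0,-35]
    - [0,0,-40]
    - [0,0,-45]
    - [0,0,-50]
    - [0,0,-50]

```text
time_s: 8.33
tcp_pos: [0.5865, -0.0468, 0.1003]
tool_rot: [2.932, 1.125, 0.003]
wrist_force: [0.3, -0.1, -0.5]
width: 0.0386
grip_force: 0.0
```

```bash
python3 - <<'E'
from h import *
from scipy.spatial.transform import Rotation as Ro
s=env.get_state(); R=Ro.from_rotvec(s['tool_rot']).as_matrix(); x=s['tcp_pos']; print(x,np.degrees(np.arctan2(R[1,0],R[0,0])),s['wrist_force'])
pv=np.array([.5265,-.1015]); v=x[:2]-pv; r=np.hypot(*v); a0=np.arctan2(v[1],v[0]); print(r,np.degrees(a0)+15)
for k in range(1,10):
    t=np.radians(5*k); q=pv+.0805*np.array([np.cos(a0+t),np.sin(a0+t)])
    print(5*k,(R.T@np.r_[q-x[:2],0]*100).round(1)[:2])
E
```

```text
[ 0.58649928 -0.04679019  0.10031646] 41.99862029509185 [ 0.28393141 -0.06347263 -0.51681463]
0.08119776985140466 57.35984427407844
5 [-0.1 -0.7]
10 [-0.2 -1.4]
15 [-0.4 -2.1]
20 [-0.6 -2.7]
25 [-0.8 -3.4]
30 [-1.2 -4. ]
35 [-1.6 -4.6]
40 [-2.  -5.2]
45 [-2.5 -5.7]
```

Call:
apply_moves:
  hand: [0.45,0.45,0.45,0.45,0.45,0.45,0.45,0.45,0.45,0.45]
  dp:
    - [-0.1,-0.7,0]
    - [-0.2,-1.4,0]
    - [-0.4,-2.1,0]
    - [-0.6,-2.7,0]
    - [-0.8,-3.4,0]
    - [-1.2,-4.0,0]
    - [-1.6,-4.6,0]
    - [-1.9,-5,0]
    - [-2,-5.2,0]
    - [-2,-5.2,0]
  twist:
    - [0,0,-5]
    - [0,0,-10]
    - [0,0,-15]
    - [0,0,-20]
    - [0,0,-25]
    - [0,0,-30]
    - [0,0,-35]
    - [0,0,-38]
    - [0,0,-40]
    - [0,0,-40]

```text
time_s: 9.17
tcp_pos: [0.5372, -0.0222, 0.0998]
tool_rot: [2.375, 2.053, 0.002]
wrist_force: [-0.4, -0.6, 0.3]
width: 0.0383
grip_force: 0.0
```

Call:
apply_moves:
  hand: [0.45,0.45,0.45,0.45,0.45,0.45,0.45,0.45,0.45]
  dp:
    - [0,0,0]
    - [0,0,0]
    - [0,0,-2]
    - [0,0,-5]
    - [0,0,-8]
    - [0,0,-12]
    - [0,0,-15]
    - [0,0,-18]
    - [0,0,-18]
  twist:
    - [0,0,0]
    - [0,0,0]
    - [0,0,0]
    - [0,0,0]
    - [0,0,0]
    - [0,0,0]
    - [0,0,0]
    - [0,0,0]
    - [0,0,0]

```text
time_s: 9.92
tcp_pos: [0.5395, -0.0224, 0.2854]
tool_rot: [2.37, 2.048, 0.012]
wrist_force: [0.2, 0.0, 0.1]
width: 0.0385
grip_force: 0.0
```

```bash
python3 - <<'E'
from h import *
a,_=grab('wrist','w4.png'); b,_=grab('scene','s4.png')
cv2.imwrite('pics/s4c.png',cv2.resize(b[120:300,80:300],None,fx=3,fy=3))
E
```

```text
(no output)
```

View pics/w4.png

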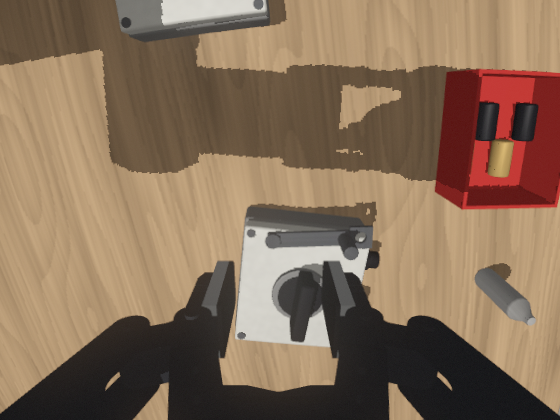

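View pics/s4c.png

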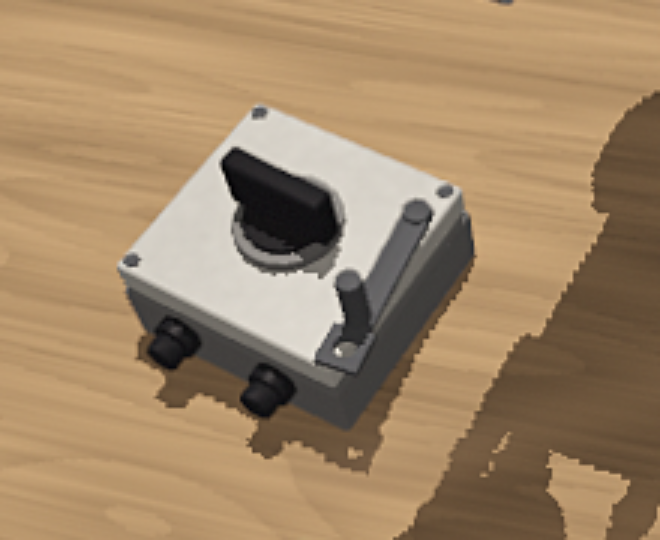

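The hasp did not move: the pin top is still at scene pixel (196,214) and the arm still lies along the lid edge. The handle is off. I'll triangulate the pin across views.

```bash
python3 - <<'E'
from h import *
def L(f): return np.load(f'pics/{f}.png.npy',allow_pickle=True).item()
W=[('w','w',193,135),('w2','w2',317,94),('w4','w4',351,251),('s','s4',196,214)]
rs=[]
for n,f,u,v in W:
    c,d=ray(L(f),u,v); d/=np.linalg.norm(d); rs.append((c,d)); print(f,onz(L(f),u,v,.116).round(4))
def tri(rs):
    A=sum(np.eye(3)-np.outer(d,d) for c,d in rs); b=sum((np.eye(3)-np.outer(d,d))@c for c,d in rs); return np.linalg.solve(A,b)
print('start',tri(rs[:2]),'now',tri(rs[2:]),'all',tri(rs))
# hole & pivot now
for f,u,v in(('w4',362,238),('w4',273,241),('s4',80+346/3,120+348/3),('s4',80+417/3,120+211/3)): print(f,onz(L(f),u,v,.077).round(4))
im=cv2.imread('pics/w4.png'); cv2.imwrite('pics/w4c.png',cv2.resize(im[190:350,220:400],None,fx=4,fy=3.7,interpolation=cv2.INTER_CUBIC))
E
```

```text
w [ 0.6065 -0.1126  0.116 ]
w2 [ 0.6065 -0.1121  0.116 ]
w4 [ 0.6058 -0.1085  0.116 ]
s4 [ 0.6069 -0.1088  0.116 ]
start [ 0.60656923 -0.11221549  0.11458733] now [ 0.60601317 -0.10927449  0.11450014] all [ 0.60614544 -0.11107228  0.11245455]
w4 [ 0.6258 -0.1138  0.077 ]
w4 [ 0.5268 -0.1022  0.077 ]
s4 [ 0.6252 -0.1103  0.077 ]
s4 [ 0.5255 -0.1     0.077 ]
```

View pics/w4c.png

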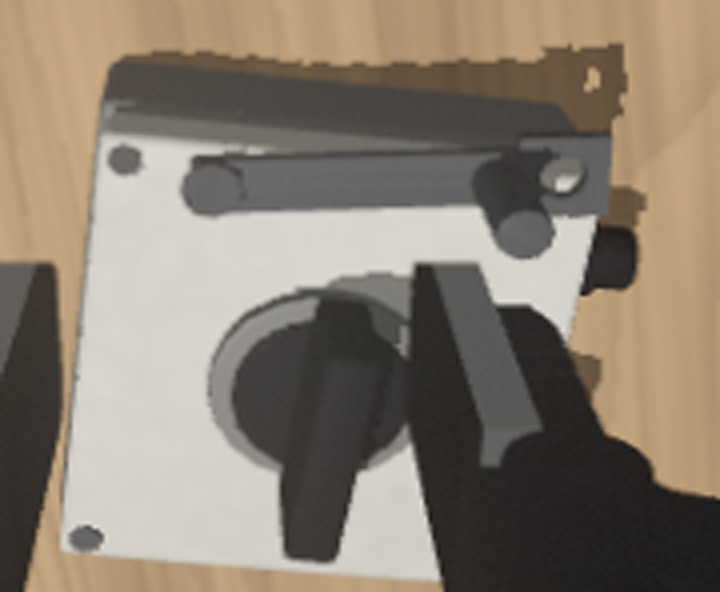

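The pin is now at about (0.606,-0.109), with only about 3 mm of change, so the fingers missed it. I'll go back, descend lower, and grip the pin so the contact can be confirmed.

Call:
apply_moves:
  hand: [0.5,0.5,0.5,0.5,0.5,0.5,0.5,0.5,0.5,0.5,0.5,0.5]
  dp:
    - [-0.6,0.6,0]
    - [-1.2,1.2,0]
    - [-1.9,1.9,0]
    - [-2.5,2.6,0]
    - [-3.2,3.3,0]
    - [-3.8,4,1]
    - [-4.5,4.6,2]
    - [-5.1,5.2,3]
    - [-5.8,6,4]
    - [-6.5,6.7,5]
    - [-7.2,7.4,6]
    - [-7.7,7.8,7]
  twist:
    - [0,0,7]
    - [0,0,14]
    - [0,0,21]
    - [0,0,28]
    - [0,0,35]
    - [0,0,42]
    - [0,0,49]
    - [0,0,56]
    - [0,0,63]
    - [0,0,70]
    - [0,0,77]
    - [0,0,84]

```text
time_s: 11.02
tcp_pos: [0.6026, -0.1099, 0.2059]
tool_rot: [-3.14, 0.073, 0.005]
wrist_force: [0.2, -0.3, -0.0]
width: 0.0427
grip_force: 0.0
```

Call:
apply_moves:
  hand: [0.5,0.5,0.5]
  dp:
    - [0,0,0]
    - [0,0,0]
    - [0,0,0]
  twist:
    - [0,0,2]
    - [0,0,2]
    - [0,0,2]

```text
time_s: 11.27
tcp_pos: [0.6023, -0.1092, 0.2072]
tool_rot: [-3.139, 0.115, 0.004]
wrist_force: [-0.4, 0.1, 0.5]
width: 0.0428
grip_force: 0.0
```

```bash
python3 - <<'E'
from h import *
from scipy.spatial.transform import Rotation as Ro
s=env.get_state(); R=Ro.from_rotvec(s['tool_rot']).as_matrix(); print(s['tcp_pos'],np.degrees(np.arctan2(R[1,0],R[0,0])),s['time_s'])
print('d',R.T@(np.array([.606,-.1095,.090])-s['tcp_pos'])*100)
E
```

```text
[ 0.60234877 -0.10919238  0.20716946] -4.2035018197179435 11.2667
d [3.95246870e-01 1.02559953e-02 1.17160048e+01]
```

Call:
apply_moves:
  hand: [0.5,0.5,0.5,0.5,0.5,0.5,0.5]
  dp:
    - [0.4,0,3]
    - [0.4,0,6]
    - [0.4,0,8.5]
    - [0.4,0,10]
    - [0.4,0,11.3]
    - [0.4,0,11.7]
    - [0.4,0,11.7]
  twist:
    - [0,0,1]
    - [0,0,1]
    - [0,0,1]
    - [0,0,1]
    - [0,0,1]
    - [0,0,1]
    - [0,0,1]

```text
time_s: 11.85
tcp_pos: [0.6062, -0.1092, 0.0905]
tool_rot: [-3.138, 0.142, 0.003]
wrist_force: [-0.3, 0.7, -0.0]
width: 0.0423
grip_force: 0.0
```

Call:
apply_moves:
  hand: [0.3,0.1,0,0,0,0]
  dp:
    - [0,0,0]
    - [0,0,0]
    - [0,0,0]
    - [0,0,0]
    - [0,0,0]
    - [0,0,0]
  twist:
    - [0,0,0]
    - [0,0,0]
    - [0,0,0]
    - [0,0,0]
    - [0,0,0]
    - [0,0,0]

```text
time_s: 12.35
tcp_pos: [0.6077, -0.1098, 0.0931]
tool_rot: [3.137, -0.144, 0.004]
wrist_force: [-0.4, 0.1, 5.7]
width: 0.0107
grip_force: 58.9
```

```bash
python3 - <<'E'
from h import *
from scipy.spatial.transform import Rotation as Ro
s=env.get_state(); R=Ro.from_rotvec(s['tool_rot']).as_matrix(); x=s['tcp_pos']; print(x)
pv=np.array([.5268,-.1015]); v=x[:2]-pv; r=np.hypot(*v); a0=np.arctan2(v[1],v[0]); print(r,np.degrees(a0)+15)
for k in range(4,85,4):
    t=np.radians(k); q=pv+r*np.array([np.cos(a0+t),np.sin(a0+t)])
    print(k,(R.T@np.r_[q-x[:2],0]*100).round(2)[:2],end=';')
E
```

```text
[ 0.60771474 -0.10981949  0.09306111]
0.08134131312490825 9.129592269433683
4 [-0.01 -0.57];8 [-0.07 -1.13];12 [-0.16 -1.69];16 [-0.29 -2.25];20 [-0.46 -2.79];24 [-0.67 -3.32];28 [-0.91 -3.83];32 [-1.19 -4.32];36 [-1.5 -4.8];40 [-1.85 -5.25];44 [-2.22 -5.67];48 [-2.63 -6.07];52 [-3.06 -6.44];56 [-3.51 -6.78];60 [-3.99 -7.09];64 [-4.49 -7.36];68 [-5.  -7.6];72 [-5.54 -7.8 ];76 [-6.08 -7.96];80 [-6.63 -8.08];84 [-7.2  -8.17];
```

Call:
apply_moves:
  hand: [0,0,0,0,0,0,0,0,0,0,0]
  dp:
    - [0,-0.57,0]
    - [-0.07,-1.13,0]
    - [-0.16,-1.69,0]
    - [-0.29,-2.25,0]
    - [-0.46,-2.79,0]
    - [-0.67,-3.32,0]
    - [-0.91,-3.83,0]
    - [-1.19,-4.32,0]
    - [-1.5,-4.8,0]
    - [-1.85,-5.25,0]
    - [-1.85,-5.25,0]
  twist:
    - [0,0,-4]
    - [0,0,-8]
    - [0,0,-12]
    - [0,0,-16]
    - [0,0,-20]
    - [0,0,-24]
    - [0,0,-28]
    - [0,0,-32]
    - [0,0,-36]
    - [0,0,-40]
    - [0,0,-40]

```text
time_s: 13.27
tcp_pos: [0.5937, -0.0549, 0.0931]
tool_rot: [2.995, 0.944, 0.004]
wrist_force: [0.0, 0.5, 5.1]
width: 0.0109
grip_force: 58.9
```

```bash
python3 - <<'E'
from h import *
from scipy.spatial.transform import Rotation as Ro
s=env.get_state(); R=Ro.from_rotvec(s['tool_rot']).as_matrix(); x=s['tcp_pos']; print(x,s['wrist_force'],s['width'])
pv=np.array([.5268,-.1015]); v=x[:2]-pv; r=np.hypot(*v); a0=np.arctan2(v[1],v[0]); print(r,np.degrees(a0)+15)
for k in range(4,53,4):
    t=np.radians(k); q=pv+r*np.array([np.cos(a0+t),np.sin(a0+t)])
    print(k,(R.T@np.r_[q-x[:2],0]*100).round(2)[:2],end=';')
E
```

```text
[ 0.59374715 -0.05492919  0.09307075] [0.02293925 0.49294771 5.05547349] 0.010873510297962899
0.08155220227302994 49.82383985063857
4 [-0.02 -0.57];8 [-0.08 -1.14];12 [-0.17 -1.7 ];16 [-0.31 -2.25];20 [-0.48 -2.79];24 [-0.7  -3.32];28 [-0.94 -3.83];32 [-1.23 -4.33];36 [-1.54 -4.8 ];40 [-1.89 -5.25];44 [-2.27 -5.67];48 [-2.68 -6.07];52 [-3.12 -6.44];
```

Still gripping, at about 50°. I'll finish the last 39°, then open and lift.

Call:
apply_moves:
  hand: [0,0,0,0,0,0,0,0,0,0,0,0]
  dp:
    - [0,-0.57,0]
    - [-0.08,-1.14,0]
    - [-0.17,-1.7,0]
    - [-0.31,-2.25,0]
    - [-0.48,-2.79,0]
    - [-0.7,-3.32,0]
    - [-0.94,-3.83,0]
    - [-1.23,-4.33,0]
    - [-1.54,-4.8,0]
    - [-1.8,-5.13,0]
    - [-1.8,-5.13,0]
    - [-1.8,-5.13,0]
  twist:
    - [0,0,-4]
    - [0,0,-8]
    - [0,0,-12]
    - [0,0,-16]
    - [0,0,-20]
    - [0,0,-24]
    - [0,0,-28]
    - [0,0,-32]
    - [0,0,-36]
    - [0,0,-39]
    - [0,0,-39]
    - [0,0,-39]

```text
time_s: 14.27
tcp_pos: [0.5501, -0.0221, 0.093]
tool_rot: [2.513, 1.885, 0.006]
wrist_force: [-0.4, 6.8, 7.9]
width: 0.0107
grip_force: 59.1
```

Call:
apply_moves:
  hand: [0.2,0.4,0.5,0.5,0.5,0.5,0.5,0.5,0.5,0.5]
  dp:
    - [0,0,0]
    - [0,0,0]
    - [0,0,0]
    - [0,0,0]
    - [0,0,-2]
    - [0,0,-5]
    - [0,0,-9]
    - [0,0,-13]
    - [0,0,-17]
    - [0,0,-17]
  twist:
    - [0,0,0]
    - [0,0,0]
    - [0,0,0]
    - [0,0,0]
    - [0,0,0]
    - [0,0,0]
    - [0,0,0]
    - [0,0,0]
    - [0,0,0]
    - [0,0,0]

```text
time_s: 15.1
tcp_pos: [0.5524, -0.0245, 0.27]
tool_rot: [2.505, 1.878, 0.015]
wrist_force: [0.8, 0.4, 0.2]
width: 0.0427
grip_force: 0.0
```

```bash
python3 - <<'E'
from h import *
a,_=grab('wrist','w5.png'); b,_=grab('scene','s5.png')
o=np.zeros((420,800,3),np.uint8); o[:,:400]=a[:,80:480]; o[:,400:]=cv2.resize(b[110:320,90:290],(400,420)); cv2.imwrite('pics/c5.png',o)
E
```

```text
(no output)
```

View pics/c5.png

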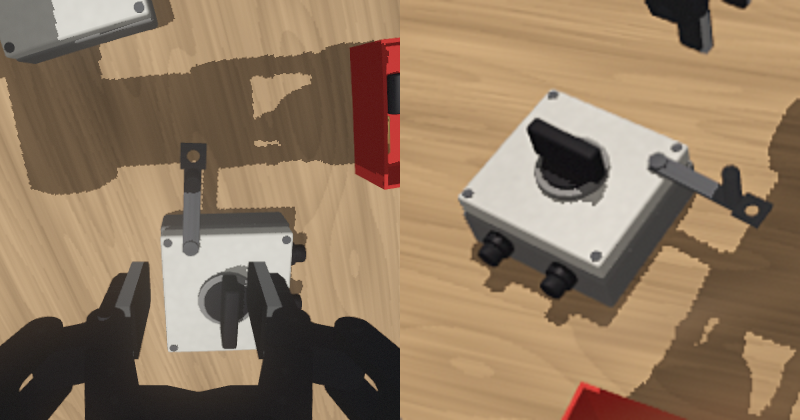

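The left half shows the hasp standing square off the box, from its pivot at (192,245) to its end at (193,150). The handle lies along the box's y. I'll check both angles numerically before handing in.

```bash
python3 - <<'E'
from h import *
def L(f): return np.load(f'pics/{f}.png.npy',allow_pickle=True).item()
def ang(p,a,b,z):
    d=onz(p,*b,z)-onz(p,*a,z); return np.degrees(np.arctan2(d[1],d[0]))+15
print('hasp',ang(L('w5'),(271,246),(273,156),.077),'handle',ang(L('w2'),(268,224),(270,141),.118),ang(L('s5'),(90+590/2,0),(0,0),.118)*0+ang(L('s5'),(90+(533-400)/2,110+123/2),(90+(604-400)/2,110+158/2),.118))
E
```

```text
hasp 87.23518777304741 handle 87.95994972307162 87.6800718122516
```

Both are above 79° and 75° respectively, and the robot is clear.

```bash
python3 -c "
from station import env; print(env.finish_job())"
```

```text
the job is handed in; nothing more can be done
None
```

The job is handed in: the isolator with the hasp is switched off (handle measured at about 88°), its hasp stands out at about 87°, and I never touched the spare isolator; a first sweep missed the hasp pin, so I went back and gripped it.

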